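# Bring the ball-topped spice jar to the front and hold the carousel

### The arm

A 6-joint arm with a two-finger parallel gripper is mounted at the origin on the work surface. World frame = base frame: x ahead of the robot, y to its left, z up, the work surface at z = 0. Lengths are in m, angles in rad, forces in N, time in s.
With the tool pointing down it reaches from about 0.375 to 0.9 m from the base axis. Payload 3.1 kg.
Tool frame: the origin (TCP) lies midway between the tips of the shut fingers; the grasp point (between the pads) lies 19 mm behind it (arm.grasp_offset is the distance from the TCP to the grasp point, in m); z points along the fingers, y is the line along which they close (so a half turn about z gives the same grasp; the last joint's range is limited). The gripper opens to 87 mm and grips with 3 to 60 N. Pads are 19 mm wide; open, the fingers measure 117 mm over their backs; the gripper's body (75 mm by 190 mm) begins 51 mm behind the grasp point.
Start: joints at [-1.508, 0.527, 1.433, -0, 1.181, -0.178], TCP at [0.15, -0.607, 0.198] pointing down, gripper open.
Joint ranges: [-3.08, 3.08], [-0.75, 2.2], [0.22, 2.44], [-1.43, 4.57], [0, 2.65], [-2.85, 2.85]. Speed limits (rad/s): [2.79, 2.79, 3.14, 3.14, 3.14, 3.14].

### API

Orientations are given as a 3x3 rotation matrix whose columns are the frame's x, y, z axes.
In Python, from cell import arm, imaging, models gives the robot as it stands. The module is installed in compiled form; this text tells all that it offers.
- The arm moves only by the tool step_arm, never from a script. Its argument "plan" is a list of rows, each an object of numbers: "ax", "ay", "az": the turn, a rotation vector about the tool's x, y, z in rad; "x", "y", "z": the shift along the tool's x, y, z in m; "grip": the opening, from 0 (shut) to 1 (fully open). In form: [{"ax": .., "ay": .., "az": .., "x": .., "y": .., "z": .., "grip": ..}, ...]. A call has 1 to 10 rows; each row is the pose to reach, as a shift and turn from the pose commanded when the call began, along the tool's axes at that moment; what a row does not reach only later rows make up. A row lasts 1/10 s, in which the tool goes at most 50 mm and 8.59 degrees, less where a joint would pass 70% of its speed; a pose out of reach is approached as far as the arm can. A call with a gripper value outside its range is refused whole. The fingers move at their own pace and stop on an object; the grip force is fixed at half the most. Time passes only in rows, so rows that repeat a pose let the fingers close. It gives the time, the measured TCP pose, the force, the opening and the grip force at its end, in the units of the state.
- arm.state(): the state, without advancing time (a new reading comes with each control period).
- imaging.read_camera(name): name is "scene" or "side" or "wrist"; returns the picture (400x640x3 uint8, blue, green, red); there is no depth.
- imaging.camera_params(name): a dict with "fov_y" (degrees; the focal length in pixels is half the picture's height over the tangent of half this angle, whatever the lens; pixels are square), "cx", "cy" (the principal point, pixels), "R" (3x3) and "t" (3): a world point X has camera coordinates R X + t. Camera axes: x right, y down, z forward; pixel columns grow to the right and rows downward; lengths in m; the calibration is good to about 2 mm. A picture is of the moment at which its call begins: read the wrist's pose just before it. camera_params takes no time and is no camera call; for the wrist camera it gives the pose at the moment of the call.
- arm.hand_in(): hands the job in; it is judged then, once.
Trained networks look in the newest picture that a camera, given by its name, has taken for a name from the list of things; names that differ only in an ending like _2 or _b are one class to them, and where a whole thing is asked for, a point or a joint stands for the part that bears it (a point fixed in the world has none). Each returns a list of dicts, best first, with "conf" (0 to 1); they miss things now and then, are a little off and sometimes report something else, mostly with a low value. They report only what shows in the picture. A call takes as long as a camera call. They do not tell look-alikes from the thing itself.
- models.search_frame(thing, camera): "position" ([x, y, z] in m, in the coordinates of the camera as it stood for that picture, good to about 4 mm: the middle of the surface that is visible of it).
- models.cut_out(thing, camera): "mask" (400x640 bool, what is visible of it).
- models.spot_point(thing, camera): "position" ([x, y, z] in m, in the coordinates of the camera as it stood for that picture, good to about 4 mm: a listed point, or the origin of a listed thing).
The state is a dict: "clock": time; "q": joint angles; "qd": joint speeds; "tau": joint torques, N m; "ee_pos": TCP position; "tool_rot": TCP orientation; "force": force on the tool from outside, world axes, zero at the start; "moment": the same for the moment, N m; "grip_width": finger opening in m; "grasp_force": force on a finger pad.
Only numpy, scipy, OpenCV 4.12 (cv2) and the standard library are available. Lean on these libraries where they do the work, as an engineer would, in place of code of your own. Each camera call takes 0.05 s, during which the arm holds its last target. There are 200 camera calls.

### The job

On the bench in the half-wrecked storeroom, turn the spice carousel by the square knob on top of its post until the jar with the ball on its lid stands squarely behind the steel pointer at the front of the foot. Do not touch the tray or the jars, which stay standing in their wells, and leave the brick, bottle and mug where they are. Finish while still gripping the knob, holding the carousel still so that someone can take the jar out; do not let go.

Things in the scene. Friction and masses are not known exactly. Their poses are not given: they have to be found in the camera images.
- foot: Fixed round wooden foot of the carousel, 280 mm across, 20 mm thick, on the bench. Origin: centre of its underside, on the turning axis (vertical). Its +x axis points to the front: there a 50 mm wide wooden tongue sticks out to 215 mm from the axis, carrying a steel pointer bar 60 mm long (along x), 16 mm wide, 16 mm high, centred 174 mm from the axis.
- tray: Round wooden tray of the carousel, 270 mm across, turning above the foot with its upper face 38 mm above the bench. Six round wells (rims 58 mm across outside, 24 mm high, the jars fit with about 1.5 mm of play all round) lie every 60 degrees on a circle of radius 95 mm about the axis. It turns without end either way on a light bearing (about 0.03 N m of friction; it coasts a little when let go). Origin on the axis, 20 mm above the bench; its axes turn with it.
- knob: Square dark wooden knob at the top of the central post, 40 x 40 mm and 36 mm high, rigidly fixed to the tray, turning with it. Origin: its centre, on the turning axis, 208 mm above the bench (knob from 190 to 226 mm). Its x and y axes are normal to its upright faces. The post below it is 22 mm in diameter.
- turntable (a joint): Angle of the tray, knob and jars about the vertical axis, relative to where they stood at the start (0 at the start), rad, growing anticlockwise seen from above.
- ball_jar_mid (a point): The wanted jar: the only one with a ball on its lid. Round glass jar 47 mm in diameter, 80 mm high to the top of its flat lid, with a 25 mm steel ball on a short stem above (115 mm overall, so its top is 153 mm above the bench). Stands loose in one of the wells, weighs about 0.2 kg. This point: on its axis, 40 mm above its underside.
- jar_a_mid (a point): Another jar, standing loose in a well: 47 mm in diameter, 80 mm high, plain flat lid. This point: on its axis, 40 mm above its underside.
- jar_b_mid (a point): Another jar, standing loose in a well: 47 mm in diameter, 80 mm high, plain flat lid. This point: on its axis, 40 mm above its underside.
- jar_c_mid (a point): Another jar, standing loose in a well: 47 mm in diameter, 62 mm high, plain flat lid. This point: on its axis, 31 mm above its underside.
- jar_d_mid (a point): Another jar, standing loose in a well: 47 mm in diameter, 80 mm high, plain flat lid. This point: on its axis, 40 mm above its underside.
- jar_e_mid (a point): Another jar, standing loose in a well: 47 mm in diameter, 62 mm high, plain flat lid. This point: on its axis, 31 mm above its underside.
- brick: Bystander: broken hollow clay brick, 120 x 100 x 75 mm high, loose on the bench beside the carousel. Origin: centre of its underside.
- bottle: Bystander: white plastic bottle, 64 mm in diameter, 180 mm high, loose on the bench beside the carousel. Origin: centre of its underside.
- mug: Bystander: white mug, 80 mm in diameter, 90 mm high, loose on the bench beside the carousel. Origin: centre of its underside.
Things that resemble listed ones, but are neither listed nor needed, are in the scene too. Leave any blue or green look-alike of the part that bears jar_e_mid alone.

How it is judged:
At the end, for the whole second after the job is handed in: The ball-topped jar stands upright in its well within 12 mm (about 7 degrees of turn) sideways of the line from the axis through the pointer, on the pointer side; the carousel does not turn (under 0.05 rad/s); the fingers grip the knob with more than 2 N; all jars stand upright (y of ball_jar_mid in the frame of foot between -0.012 and 0.012 m and x of ball_jar_mid in the frame of foot above 0.085 m and velocity of joint turntable between -0.05 and 0.05 rad/s and contact force between the fingers and knob above 2 N and angle between each of ball_jar_mid, jar_a_mid, jar_b_mid, jar_c_mid, jar_d_mid, jar_e_mid's own z axis and vertical below 0.2 rad); the arm keeps its last pose, push and grip.
It fails at once if a jar is tipped or leaves its well (angle between any of ball_jar_mid, jar_a_mid, jar_b_mid, jar_c_mid, jar_d_mid, jar_e_mid's own z axis and vertical above 0.3 rad or height (world z) of any of ball_jar_mid, jar_a_mid, jar_b_mid, jar_d_mid above 0.088 m or height (world z) of any of ball_jar_mid, jar_a_mid, jar_b_mid, jar_d_mid below 0.068 m or height (world z) of any of jar_c_mid, jar_e_mid above 0.079 m or height (world z) of any of jar_c_mid, jar_e_mid below 0.059 m).
It fails at once if the robot touches a jar (contact force between any of the arm, the fingers and ball_jar above 1 N or contact force between any of the arm, the fingers and jar_a above 1 N or contact force between any of the arm, the fingers and jar_b above 1 N or contact force between any of the arm, the fingers and jar_c above 1 N or contact force between any of the arm, the fingers and jar_d above 1 N or contact force between any of the arm, the fingers and jar_e above 1 N).
It fails at once if the robot pushes on the tray (contact force between any of the arm, the fingers and tray above 1 N).
It fails at once if the brick, bottle or mug is moved more than 20 mm (distance of any of brick, bottle, mug from where it was at the start of the episode above 0.02 m).
It also fails if it takes over 58 s, if anything falls off the work surface, if the arm or the gripper's body presses on something with over 40 N, if the wrist force passes 120 N, or if a joint passes its speed limit or range.

## Working session

There is one attempt and no reset: what is moved stays moved. The work goes in short steps, Python scripts to look and compute and a tool call to move; the robot and the scene stay as the last step left them, time stands still between calls to the robot, and variables do not carry over. Pictures are saved under pics/ and viewed, at most 10 in all, crops included, and the job is handed in when it is done.

Besides the shell and the picture viewer there is one more tool, called after "Call:" as name(argument=value, ...) on one line, values as JSON. step_arm: Moves the arm, as the interface text tells. Its arguments: {"type":"object","properties":{"plan":{"type":"array","items":{"type":"object","properties":{"ax":{"type":"number"},"ay":{"type":"number"},"az":{"type":"number"},"x":{"type":"number"},"y":{"type":"number"},"z":{"type":"number"},"grip":{"type":"number"}}}}},"required":["plan"]}

```bash
mkdir -p pics
cat > h.py <<'E'
import numpy as np, cv2
from cell import arm, imaging, models
def world(p,c):
    P=imaging.camera_params(c); return np.array(P["R"]).T@(np.array(p)-np.array(P["t"]))
def pix(X,c):
    P=imaging.camera_params(c); v=np.array(P["R"])@np.array(X)+np.array(P["t"]); f=200/np.tan(np.radians(P["fov_y"])/2)
    return P["cx"]+f*v[0]/v[2], P["cy"]+f*v[1]/v[2]
E
python3 - <<'E'
from h import *
for c in ("scene","side"):
    im=imaging.read_camera(c); cv2.imwrite(f"pics/{c}0.png",im)
    for n in ("foot","knob","tray","ball_jar_mid","jar_a_mid","jar_c_mid","brick","bottle","mug"):
        for r in models.spot_point(n,c)[:6]:
            w=world(r["position"],c); print(c,n,round(r["conf"],2),w.round(3),np.round(pix(w,c)))
s=arm.state(); print(s["clock"],s["tool_rot"],s["ee_pos"])
E
```

```text
scene foot 0.18 [0.614 0.    0.204] [311. 187.]
scene knob 0.74 [ 0.614 -0.002  0.206] [310. 187.]
scene tray 0.78 [ 0.612 -0.001  0.028] [313. 227.]
scene ball_jar_mid 0.95 [ 0.55  -0.066  0.079] [282. 198.]
scene ball_jar_mid 0.61 [ 0.707 -0.019  0.069] [310. 256.]
scene jar_a_mid 0.53 [0.518 0.022 0.08 ] [316. 183.]
scene jar_c_mid 0.75 [0.669 0.075 0.071] [348. 235.]
scene jar_c_mid 0.65 [0.613 0.003 0.206] [312. 186.]
scene brick 0.77 [ 0.776  0.225 -0.002] [418. 281.]
scene brick 0.36 [ 0.611 -0.001  0.027] [313. 227.]
scene bottle 0.79 [ 0.502 -0.232  0.003] [218. 207.]
scene mug 0.76 [ 0.393 -0.152 -0.003] [247. 171.]
scene mug 0.54 [ 0.639 -0.09   0.077] [275. 232.]
side knob 0.97 [0.609 0.002 0.209] [331. 177.]
side knob 0.26 [ 0.393 -0.155 -0.003] [436. 232.]
side tray 0.67 [0.607 0.002 0.017] [330. 240.]
side ball_jar_mid 0.69 [ 0.546 -0.069  0.078] [367. 210.]
side jar_a_mid 0.85 [0.518 0.022 0.075] [363. 241.]
side jar_a_mid 0.66 [ 0.641 -0.085  0.075] [333. 195.]
side jar_a_mid 0.18 [0.772 0.227 0.002] [218. 287.]
side jar_c_mid 0.77 [0.673 0.074 0.071] [290. 235.]
side jar_c_mid 0.47 [0.585 0.092 0.076] [322. 252.]
side brick 0.69 [0.773 0.223 0.003] [219. 286.]
side bottle 0.86 [ 0.497 -0.236 -0.002] [407. 199.]
side mug 0.92 [ 0.396 -0.153 -0.002] [435. 232.]
side mug 0.2 [ 0.703 -0.017  0.068] [297. 207.]
1.0 [[ 9.70913607e-01  2.39430088e-01  2.42996258e-05]
 [ 2.39430088e-01 -9.70913607e-01 -5.13871499e-07]
 [ 2.34698011e-05  6.31698637e-06 -1.00000000e+00]] [ 0.14969189 -0.60678074  0.19796091]
```

```bash
python3 -c "
import cv2,numpy as np
a=cv2.imread('pics/scene0.png');b=cv2.imread('pics/side0.png')
cv2.imwrite('pics/both0.png',cv2.resize(np.vstack([a,b]),(480,600),interpolation=cv2.INTER_AREA))"
```

```text
(no output)
```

View pics/scene0.png

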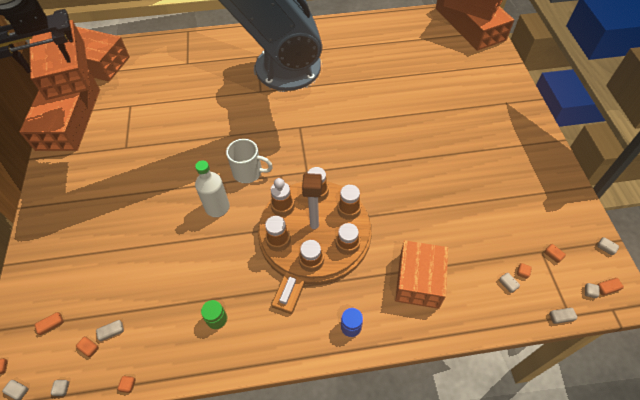

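View pics/side0.png

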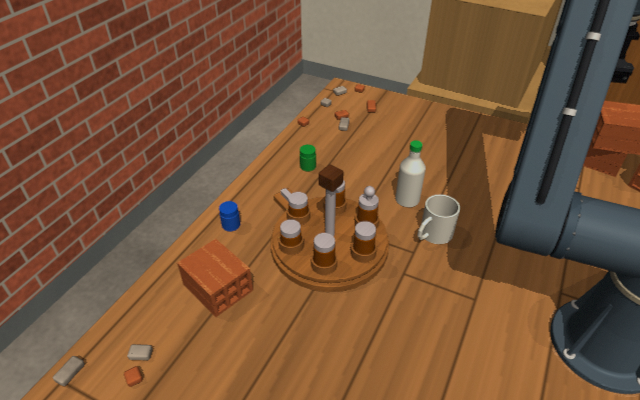

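The scene picture shows the carousel post and knob at (312,185), the steel pointer at (287,291), the ball jar at (281,195), the bottle at (212,190) and the mug at (245,162). A green look-alike sits at (213,314) and a blue one at (351,322). In the side picture the ball jar is at (368,207) and the knob at (331,178). The candidates for the wanted jar are the six on the tray, and only (281,195) has a ball. The crop is to confirm that.

Run:
```python
from h import *
im=cv2.imread("pics/scene0.png"); sd=cv2.imread("pics/side0.png")
A=cv2.resize(im[160:320,230:390],(600,600),interpolation=cv2.INTER_CUBIC)
cv2.imwrite("pics/crop1.png",A)
P=imaging.camera_params("scene");R=np.array(P["R"]);t=np.array(P["t"]);f=200/np.tan(np.radians(P["fov_y"])/2)
def back(u,v,z):
    C=-R.T@t; d=R.T@np.array([(u-P["cx"])/f,(v-P["cy"])/f,1]); return (C+d*(z-C[2])/d[2])
g=im[270:312,268:310].astype(int); m=((g.min(2)>150)&(g.max(2)-g.min(2)<50)).astype(np.uint8)
n,l,s,c=cv2.connectedComponentsWithStats(m); k=1+np.argmax(s[1:,4]); print(s[k],c[k]+[268,270])
ys,xs=np.where(l==k); W=np.array([back(x+268,y+270,.036)[:2] for x,y in zip(xs,ys)])
mu=W.mean(0);e=np.linalg.svd(W-mu)[2][0]; print("pointer",mu,np.degrees(np.arctan2(*e[::-1])), "from axis",np.degrees(np.arctan2(mu[1],mu[0]-.612)),np.hypot(mu[1],mu[0]-.612))
print(-R.T@t)
for z in (.19,.226):
  print(pix([.612,0,z],"scene"),pix([.612,0,z],"side"))
```

```text
[ 12   7  16  25 174] [287.32758621 289.20114943]
pointer [ 0.76608611 -0.07877344] -27.84999761168737 from axis -27.077479444557568 0.17305427722030645
[ 1.18283757 -0.04744017  1.03883074]
(np.float64(310.8846893269946), np.float64(189.98356954766234)) (np.float64(329.56285460853667), np.float64(182.68511163713333))
(np.float64(310.3180600836278), np.float64(180.38979822926856)) (np.float64(329.81453252622197), np.float64(169.45932115976208))
```

View pics/crop1.png

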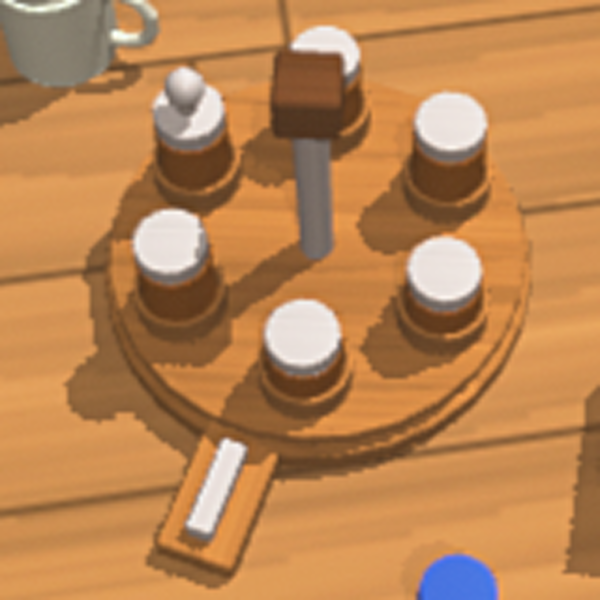

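The crop confirms that the jar with the ball is the one at scene pixel (281,195); the other five have plain flat lids. The pointer lies at about -27.5° and the ball jar at about -132°, so the turn needed is roughly +105°. I'm moving above the knob.

Call:
step_arm(plan=[{"z": -0.05,"grip": 1},{"z": -0.1,"grip": 1},{"z": -0.15,"grip": 1},{"x": 0.3,"y": -0.24,"z": -0.15,"grip": 1},{"x": 0.3,"y": -0.24,"z": -0.15,"grip": 1},{"x": 0.3,"y": -0.24,"z": -0.15,"grip": 1},{"x": 0.3,"y": -0.24,"z": -0.15,"grip": 1},{"x": 0.3,"y": -0.24,"z": -0.15,"grip": 1},{"x": 0.3,"y": -0.24,"z": -0.15,"grip": 1},{"x": 0.3,"y": -0.24,"z": -0.15,"grip": 1}])

```text
$.plan[0]: bad value
```

Call:
step_arm(plan=[{"x": 0.293,"y": -0.239,"az": 0.24,"grip": 1},{"x": 0.293,"y": -0.239,"az": 0.24,"grip": 1},{"x": 0.293,"y": -0.239,"az": 0.24,"grip": 1},{"x": 0.293,"y": -0.239,"az": 0.24,"grip": 1},{"x": 0.293,"y": -0.239,"az": 0.24,"grip": 1},{"x": 0.293,"y": -0.239,"az": 0.24,"grip": 1},{"x": 0.293,"y": -0.239,"az": 0.24,"grip": 1},{"x": 0.293,"y": -0.239,"az": 0.24,"grip": 1},{"x": 0.293,"y": -0.239,"az": 0.24,"grip": 1},{"x": 0.293,"y": -0.239,"az": 0.24,"grip": 1}])

```text
$.plan[0]: bad value
```

Run:
```python
from h import *
s=arm.state(); print(s["clock"],s["ee_pos"],np.degrees(np.arctan2(s["tool_rot"][1][0],s["tool_rot"][0][0])),s["q"])
cv2.imwrite("pics/wrist1.png",imaging.read_camera("wrist"))
for n in ("knob","ball_jar_mid"):
    for r in models.spot_point(n,"wrist")[:2]: print(n,r["conf"],world(r["position"],"wrist").round(3))
P=imaging.camera_params("wrist"); print(P)
print(pix([.612,0,.226],"wrist"))
```

```text
1.0 [ 0.14969189 -0.60678074  0.19796091] 13.852906141628193 [-1.50749548e+00  5.27474057e-01  1.43271078e+00  2.61781305e-05
  1.18140576e+00 -1.78487912e-01]
{'fov_y': 68.6671007878858, 'cx': 321.97180209797494, 'cy': 199.5849694078138, 'R': array([[ 2.39553672e-01, -9.70882802e-01,  7.89903688e-04],
       [-9.40987810e-01, -2.31976947e-01,  2.46431810e-01],
       [-2.39073167e-01, -5.97769347e-02, -9.69159811e-01]]), 't': array([-0.62417987, -0.02979659,  0.38809895])}
(np.float64(-5821.049530295578), np.float64(-6877.549777962191))
```

View pics/wrist1.png

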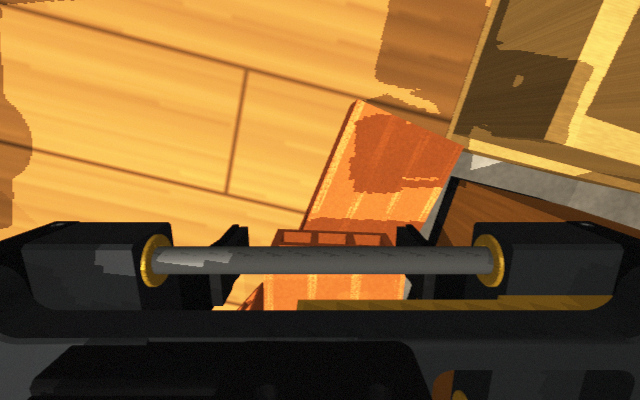

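The refusal shows every key has to be given in each row. I'll also stop about 0.1 m short of the knob so the wrist camera can see it: that camera looks ahead along tool +x, and the fingers hide the lower half of the picture.

Call:
step_arm(plan=[{"ax": 0,"ay": 0,"az": 0,"x": 0,"y": 0,"z": -0.05,"grip": 1},{"ax": 0,"ay": 0,"az": 0,"x": 0,"y": 0,"z": -0.1,"grip": 1},{"ax": 0,"ay": 0,"az": 0,"x": 0,"y": 0,"z": -0.15,"grip": 1},{"ax": 0,"ay": 0,"az": 0,"x": 0.24,"y": -0.25,"z": -0.15,"grip": 1},{"ax": 0,"ay": 0,"az": 0,"x": 0.24,"y": -0.25,"z": -0.15,"grip": 1},{"ax": 0,"ay": 0,"az": 0,"x": 0.24,"y": -0.25,"z": -0.15,"grip": 1},{"ax": 0,"ay": 0,"az": 0,"x": 0.24,"y": -0.25,"z": -0.15,"grip": 1},{"ax": 0,"ay": 0,"az": 0,"x": 0.24,"y": -0.25,"z": -0.15,"grip": 1},{"ax": 0,"ay": 0,"az": 0,"x": 0.24,"y": -0.25,"z": -0.15,"grip": 1},{"ax": 0,"ay": 0,"az": 0,"x": 0.24,"y": -0.25,"z": -0.15,"grip": 1}])

```text
clock: 2.15
ee_pos: [0.3235, -0.3045, 0.3482]
tool_rot: [[0.971, 0.239, 0.001], [0.239, -0.971, -0.0], [0.001, 0.0, -1.0]]
force: [-0.2, -0.6, 0.3]
grip_width: 0.0871
grasp_force: 0.0
```

Call:
step_arm(plan=[{"ax": 0,"ay": 0,"az": 0.05,"x": 0.235,"y": -0.258,"z": 0,"grip": 1},{"ax": 0,"ay": 0,"az": 0.1,"x": 0.235,"y": -0.258,"z": 0,"grip": 1},{"ax": 0,"ay": 0,"az": 0.15,"x": 0.235,"y": -0.258,"z": 0,"grip": 1},{"ax": 0,"ay": 0,"az": 0.2,"x": 0.235,"y": -0.258,"z": 0,"grip": 1},{"ax": 0,"ay": 0,"az": 0.24,"x": 0.235,"y": -0.258,"z": 0,"grip": 1},{"ax": 0,"ay": 0,"az": 0.24,"x": 0.235,"y": -0.258,"z": 0,"grip": 1},{"ax": 0,"ay": 0,"az": 0.24,"x": 0.235,"y": -0.258,"z": 0,"grip": 1},{"ax": 0,"ay": 0,"az": 0.24,"x": 0.235,"y": -0.258,"z": 0,"grip": 1},{"ax": 0,"ay": 0,"az": 0.24,"x": 0.235,"y": -0.258,"z": 0,"grip": 1},{"ax": 0,"ay": 0,"az": 0.24,"x": 0.235,"y": -0.258,"z": 0,"grip": 1}])

```text
clock: 3.15
ee_pos: [0.4887, -0.0006, 0.3478]
tool_rot: [[1.0, 0.001, -0.001], [0.001, -1.0, -0.0], [-0.001, 0.0, -1.0]]
force: [-0.4, -0.9, 0.8]
grip_width: 0.0872
grasp_force: 0.0
```

Run:
```python
from h import *
s=arm.state(); print(s["clock"],s["ee_pos"],np.degrees(np.arctan2(s["tool_rot"][1][0],s["tool_rot"][0][0])),s["q"])
cv2.imwrite("pics/wrist2.png",imaging.read_camera("wrist"))
for n in ("knob","ball_jar_mid"):
    for r in models.spot_point(n,"wrist")[:2]: print(n,r["conf"],world(r["position"],"wrist").round(3))
P=imaging.camera_params("wrist"); np.save("P2.npy",P,allow_pickle=True)
for h in (.19,.226): print(pix([.612,0,h],"wrist"))
```

```text
3.15 [ 0.48870317 -0.00057418  0.34784028] 0.06443202234177899 [-2.29874507e-01  1.83566610e-01  1.54552416e+00 -6.30283619e-04
  1.41301720e+00  1.33989631e+00]
ball_jar_mid 0.76 [ 0.549 -0.066  0.074]
(np.float64(321.42902883617904), np.float64(71.58102784281343))
(np.float64(321.39636199400553), np.float64(65.01188627887046))
```

View pics/wrist2.png

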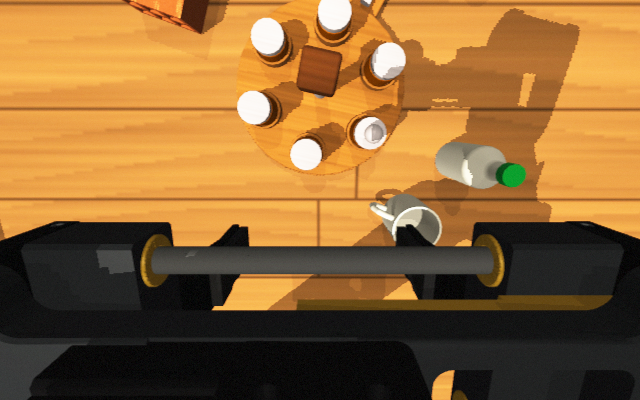

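The wrist picture shows the knob at (319,72), turned by about 12°. The ball jar is at (372,132), the bottle at (480,165) and the mug at (410,220). Next I'll measure the knob's turn.

Run:
```python
from h import *
im=cv2.imread("pics/wrist2.png"); P=np.load("P2.npy",allow_pickle=True).item()
R,t=P["R"],P["t"]; f=200/np.tan(np.radians(P["fov_y"])/2)
def back(u,v,z):
    C=-R.T@t; d=R.T@np.array([(u-P["cx"])/f,(v-P["cy"])/f,1]); return (C+d*(z-C[2])/d[2])[:2]
x0,y0=285,35; g=im[y0:110,x0:350].astype(int)
print("knob px",im[72,319],"tray px",im[100,345],im[60,290])
for th in (90,110,130):
    m=(g[...,2]<th).astype(np.uint8); n,l,s,c=cv2.connectedComponentsWithStats(m); k=l[72-y0,319-x0]
    if k==0: continue
    ct=max(cv2.findContours((l==k).astype(np.uint8),0,cv2.CHAIN_APPROX_NONE)[0],key=cv2.contourArea)
    r=cv2.minAreaRect(ct); b=cv2.boxPoints(r)+[x0,y0]; W=np.array([back(*p,.226) for p in b])
    e=W[1]-W[0]; print(th,s[k],b.round(1).tolist(),W.mean(0).round(4),np.degrees(np.arctan2(e[1],e[0]))%90,[np.linalg.norm(W[i]-W[i-1]).round(4) for i in range(4)])
A=np.array([.612,0])
# ball centre: grey blob near (372,132); lids
for n in ("ball_jar_mid","jar_a_mid","jar_c_mid"):
    for r in models.spot_point(n,"wrist")[:6]:
        w=world(r["position"],"wrist"); print(n,round(r["conf"],2),w.round(3),np.degrees(np.arctan2(w[1],w[0]-.612)),np.hypot(w[1],w[0]-.612))
```

```text
knob px [ 29  75 152] tray px [ 59 169 246] [ 28  74 129]
ball_jar_mid 0.76 [ 0.549 -0.066  0.074] -133.74394900649222 0.09091061977822083
jar_a_mid 0.57 [0.519 0.024 0.078] 165.44121959837844 0.09584777485161469
jar_c_mid 0.9 [0.667 0.067 0.067] 50.607527139475486 0.0868831704626668
```

Run:
```python
from h import *
im=cv2.imread("pics/wrist2.png"); P=np.load("P2.npy",allow_pickle=True).item()
R,t=P["R"],P["t"]; f=200/np.tan(np.radians(P["fov_y"])/2)
def back(u,v,z):
    C=-R.T@t; d=R.T@np.array([(u-P["cx"])/f,(v-P["cy"])/f,1]); return (C+d*(z-C[2])/d[2])[:2]
x0,y0=285,35; g=im[y0:110,x0:350].astype(int)
for th in (80,90,100,110):
    m=cv2.morphologyEx((g[...,1]<th).astype(np.uint8),cv2.MORPH_OPEN,np.ones((9,9))); n,l,s,c=cv2.connectedComponentsWithStats(m); k=l[72-y0,319-x0]
    if k==0: print(th,"none");continue
    ct=max(cv2.findContours((l==k).astype(np.uint8),0,cv2.CHAIN_APPROX_NONE)[0],key=cv2.contourArea)
    r=cv2.minAreaRect(ct); b=cv2.boxPoints(r)+[x0,y0]; W=np.array([back(*p,.226) for p in b])
    e=W[1]-W[0]; print(th,s[k],b.round(1).tolist(),W.mean(0).round(4),np.degrees(np.arctan2(e[1],e[0]))%90,[np.linalg.norm(W[i]-W[i-1]).round(4) for i in range(4)])
cv2.imwrite("pics/crop2.png",cv2.resize(im[y0:110,x0:350],None,fx=7,fy=7,interpolation=cv2.INTER_CUBIC))
```

```text
80 [  12   24   43   37 1054] [[297.0, 59.0], [339.0, 59.0], [339.0, 95.0], [297.0, 95.0]] [0.6009 0.0033] 89.96951954938464 [np.float64(0.0329), np.float64(0.0406), np.float64(0.0329), np.float64(0.0418)]
90 [  12   11   44   50 1823] [[294.6, 90.1], [303.0, 44.3], [343.9, 51.9], [335.5, 97.7]] [0.6062 0.0021] 77.57565278620793 [np.float64(0.0412), np.float64(0.0422), np.float64(0.0398), np.float64(0.0424)]
100 [  12   11   53   51 2037] [[294.7, 91.4], [302.3, 44.4], [353.6, 52.7], [346.0, 99.7]] [ 0.6052 -0.0027] 78.98329097405565 [np.float64(0.0517), np.float64(0.0432), np.float64(0.0498), np.float64(0.0434)]
110 [   0    0   65   62 2565] [[285.0, 35.0], [349.0, 35.0], [349.0, 96.0], [285.0, 96.0]] [0.6109 0.0043] 89.9730851756106 [np.float64(0.0549), np.float64(0.0608), np.float64(0.0549), np.float64(0.0637)]
```

View pics/crop2.png

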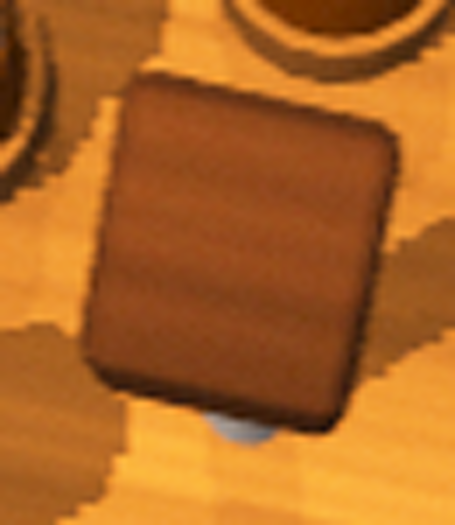

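The knob's faces stand at -12.4° (mod 90), which agrees with the well angles and puts the ball jar at -132.4°. The knob centre is at about (0.610, 0.001). Now I'll align with it and go down.

Call:
step_arm(plan=[{"ax": 0,"ay": 0,"az": 0.1,"x": 0.05,"y": -0.001,"z": 0,"grip": 1},{"ax": 0,"ay": 0,"az": 0.217,"x": 0.1,"y": -0.0015,"z": 0,"grip": 1},{"ax": 0,"ay": 0,"az": 0.217,"x": 0.1215,"y": -0.0015,"z": 0,"grip": 1},{"ax": 0,"ay": 0,"az": 0.217,"x": 0.1215,"y": -0.0015,"z": 0.02,"grip": 1},{"ax": 0,"ay": 0,"az": 0.217,"x": 0.1215,"y": -0.0015,"z": 0.05,"grip": 1},{"ax": 0,"ay": 0,"az": 0.217,"x": 0.1215,"y": -0.0015,"z": 0.08,"grip": 1},{"ax": 0,"ay": 0,"az": 0.217,"x": 0.1215,"y": -0.0015,"z": 0.11,"grip": 1},{"ax": 0,"ay": 0,"az": 0.217,"x": 0.1215,"y": -0.0015,"z": 0.135,"grip": 1},{"ax": 0,"ay": 0,"az": 0.217,"x": 0.1215,"y": -0.0015,"z": 0.155,"grip": 1},{"ax": 0,"ay": 0,"az": 0.217,"x": 0.1215,"y": -0.0015,"z": 0.155,"grip": 1}])

```text
clock: 4.45
ee_pos: [0.6082, 0.0016, 0.1897]
tool_rot: [[0.977, -0.215, -0.007], [-0.215, -0.977, 0.001], [-0.008, 0.0, -1.0]]
force: [0.1, 0.2, -0.1]
grip_width: 0.0869
grasp_force: 0.0
```

Call:
step_arm(plan=[{"ax": 0,"ay": 0,"az": 0,"x": 0,"y": 0,"z": 0,"grip": 0.55},{"ax": 0,"ay": 0,"az": 0,"x": 0,"y": 0,"z": 0,"grip": 0.5},{"ax": 0,"ay": 0,"az": 0,"x": 0,"y": 0,"z": 0,"grip": 0.3},{"ax": 0,"ay": 0,"az": 0,"x": 0,"y": 0,"z": 0,"grip": 0.1},{"ax": 0,"ay": 0,"az": 0,"x": 0,"y": 0,"z": 0,"grip": 0},{"ax": 0,"ay": 0,"az": 0,"x": 0,"y": 0,"z": 0,"grip": 0},{"ax": 0,"ay": 0,"az": 0,"x": 0,"y": 0,"z": 0,"grip": 0}])

```text
clock: 5.15
ee_pos: [0.6108, 0.0024, 0.1931]
tool_rot: [[0.977, -0.214, 0.0], [-0.214, -0.977, 0.001], [0.0, -0.001, -1.0]]
force: [0.3, -2.4, 0.7]
grip_width: 0.0396
grasp_force: 30.0
```

Run:
```python
from h import *
s=arm.state(); print(s["clock"],s["ee_pos"],np.degrees(np.arctan2(s["tool_rot"][1][0],s["tool_rot"][0][0])),s["q"],s["force"],s["moment"],s["grip_width"],s["grasp_force"])
cv2.imwrite("pics/scene3.png",imaging.read_camera("scene")[130:330,200:440])
```

```text
5.15 [0.61084469 0.00235386 0.19312412] -12.332328946166779 [-1.79379704e-01  5.13416529e-01  1.47513493e+00  1.00302579e-03
  1.15273685e+00  1.60624916e+00] [ 0.32820852 -2.3534929   0.71140807] [-0.68355043  0.13479243  0.04844229] 0.03956437627870185 30.04869908094406
```

Gripped with 30 N and low side load. Now the first half of the turn.

Call:
step_arm(plan=[{"ax": 0,"ay": 0,"az": -0.04,"x": 0,"y": 0,"z": 0,"grip": 0},{"ax": 0,"ay": 0,"az": -0.13,"x": 0,"y": 0,"z": 0,"grip": 0},{"ax": 0,"ay": 0,"az": -0.24,"x": 0,"y": 0,"z": 0,"grip": 0},{"ax": 0,"ay": 0,"az": -0.36,"x": 0,"y": 0,"z": 0,"grip": 0},{"ax": 0,"ay": 0,"az": -0.48,"x": 0,"y": 0,"z": 0,"grip": 0},{"ax": 0,"ay": 0,"az": -0.6,"x": 0,"y": 0,"z": 0,"grip": 0},{"ax": 0,"ay": 0,"az": -0.72,"x": 0,"y": 0,"z": 0,"grip": 0},{"ax": 0,"ay": 0,"az": -0.82,"x": 0,"y": 0,"z": 0,"grip": 0},{"ax": 0,"ay": 0,"az": -0.88,"x": 0,"y": 0,"z": 0,"grip": 0},{"ax": 0,"ay": 0,"az": -0.9,"x": 0,"y": 0,"z": 0,"grip": 0}])

```text
clock: 6.2
ee_pos: [0.6104, 0.0043, 0.1931]
tool_rot: [[0.774, 0.634, -0.0], [0.634, -0.774, 0.004], [0.002, -0.003, -1.0]]
force: [-0.8, 6.7, 2.2]
grip_width: 0.0394
grasp_force: 30.0
```

Call:
step_arm(plan=[{"ax": 0,"ay": 0,"az": -0.04,"x": 0,"y": 0,"z": 0,"grip": 0},{"ax": 0,"ay": 0,"az": -0.13,"x": 0,"y": 0,"z": 0,"grip": 0},{"ax": 0,"ay": 0,"az": -0.24,"x": 0,"y": 0,"z": 0,"grip": 0},{"ax": 0,"ay": 0,"az": -0.36,"x": 0,"y": 0,"z": 0,"grip": 0},{"ax": 0,"ay": 0,"az": -0.48,"x": 0,"y": 0,"z": 0,"grip": 0},{"ax": 0,"ay": 0,"az": -0.6,"x": 0,"y": 0,"z": 0,"grip": 0},{"ax": 0,"ay": 0,"az": -0.72,"x": 0,"y": 0,"z": 0,"grip": 0},{"ax": 0,"ay": 0,"az": -0.84,"x": 0,"y": 0,"z": 0,"grip": 0},{"ax": 0,"ay": 0,"az": -0.91,"x": 0,"y": 0,"z": 0,"grip": 0},{"ax": 0,"ay": 0,"az": -0.93,"x": 0,"y": 0,"z": 0,"grip": 0}])

```text
clock: 7.2
ee_pos: [0.6083, 0.0053, 0.1931]
tool_rot: [[-0.046, 0.999, -0.005], [0.999, 0.046, 0.006], [0.006, -0.004, -1.0]]
force: [-5.4, 7.7, 5.9]
grip_width: 0.0395
grasp_force: 30.0
```

Run:
```python
from h import *
for c in ("scene","side"):
    im=imaging.read_camera(c)
    if c=="scene": cv2.imwrite("pics/scene4.png",cv2.resize(im[130:330,190:430],(720,600),interpolation=cv2.INTER_CUBIC))
    for n in ("tray","ball_jar_mid","jar_a_mid","jar_c_mid"):
        for r in models.spot_point(n,c)[:6]:
            w=world(r["position"],c); print(c,n,round(r["conf"],2),w.round(3),np.degrees(np.arctan2(w[1]-.002,w[0]-.611)).round(1),np.hypot(w[1]-.002,w[0]-.611).round(3))
s=arm.state(); print(s["clock"],s["ee_pos"],np.degrees(np.arctan2(s["tool_rot"][1][0],s["tool_rot"][0][0])),s["force"],s["moment"],s["grasp_force"])
```

```text
scene tray 0.72 [ 0.61  -0.002  0.024] -103.0 0.004
scene ball_jar_mid 0.59 [ 0.697 -0.04   0.08 ] -26.1 0.096
scene jar_a_mid 0.71 [ 0.617 -0.093  0.078] -86.5 0.095
side tray 0.66 [0.607 0.004 0.019] 156.2 0.004
side ball_jar_mid 0.96 [ 0.693 -0.043  0.078] -28.8 0.093
side jar_a_mid 0.58 [ 0.612 -0.093  0.074] -89.3 0.095
side jar_a_mid 0.42 [0.607 0.003 0.209] 170.3 0.004
side jar_c_mid 0.59 [0.526 0.047 0.068] 152.3 0.096
side jar_c_mid 0.46 [ 0.494 -0.237 -0.004] -116.1 0.266
7.7 [0.6083085  0.00524464 0.19310313] 92.51765195549794 [-5.01469454  6.92756838  3.97979212] [ 1.11319869  0.32497526 -0.01856605] 30.012067258358
```

View pics/scene4.png

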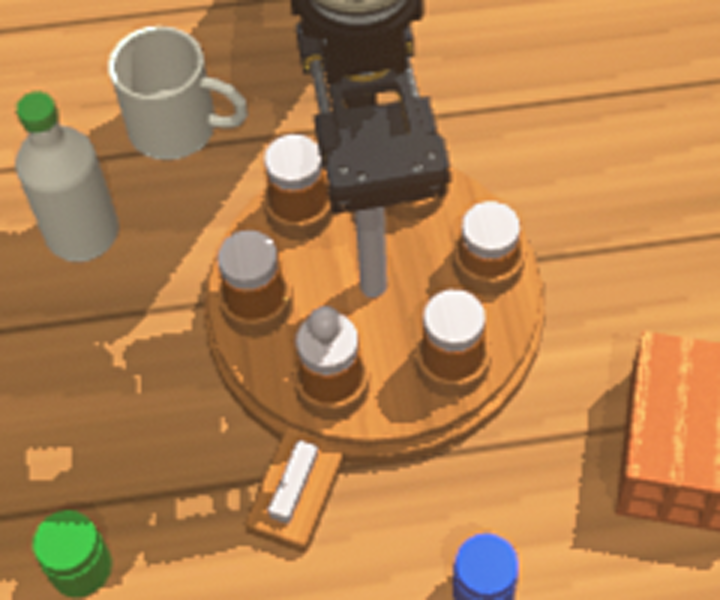

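The enlarged picture shows the ball jar at (328,355) in line with the pointer at (293,482) and the post foot at (372,290). The networks put the jar at -26° to -29° against about -27.5° for the pointer. The jars are all in their wells and the bystanders haven't moved. I'll let it settle and then hand in.

Call:
step_arm(plan=[{"ax": 0,"ay": 0,"az": 0,"x": 0,"y": 0,"z": 0,"grip": 0},{"ax": 0,"ay": 0,"az": 0,"x": 0,"y": 0,"z": 0,"grip": 0},{"ax": 0,"ay": 0,"az": 0,"x": 0,"y": 0,"z": 0,"grip": 0},{"ax": 0,"ay": 0,"az": 0,"x": 0,"y": 0,"z": 0,"grip": 0},{"ax": 0,"ay": 0,"az": 0,"x": 0,"y": 0,"z": 0,"grip": 0}])

```text
clock: 8.2
ee_pos: [0.6083, 0.0052, 0.1931]
tool_rot: [[-0.044, 0.999, -0.005], [0.999, 0.044, 0.006], [0.006, -0.004, -1.0]]
force: [-4.4, 7.4, 3.5]
grip_width: 0.0396
grasp_force: 30.0
```

Run:
```python
from h import *
s=arm.state(); print(np.abs(s["qd"]).max(),s["grasp_force"],s["force"])
print(arm.hand_in())
```

```text
0.0021568288586612926 30.012117326259613 [-4.40652616  7.4135602   3.52383655]
the job is handed in; nothing more can be done
None
```

I turned the carousel about 105° anticlockwise until the ball-topped jar stood behind the pointer, within about 2° by the camera estimates, and handed the job in still gripping the knob at 30 N with the arm at rest; the hand-in returned no verdict.

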